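# File a dry mould half and press its label holder into the rack's clip

### The job

Take the dry plaster mould half off the sloped stand and stand it on edge in the drying rack, in the empty slot behind the clip that has no label, lowering it gently rather than letting it drop. Then take the label holder out of its block and push it down behind that clip's sprung lip until it is fully home, card facing out like its neighbours and centred in the clip. Finish with the gripper still on it, pressing it firmly down, so that I can pin it while you hold; leave the two filed moulds, the jar and the scraper where they are.

Things in the scene. Friction and masses are not known exactly. Their poses are not given: they have to be found in the camera images.
- mould: The dry plaster mould half to file: white slab 120 mm long (its x), 24 thick (y), 90 tall (z), about 0.32 kg, blue tape band. Origin at the middle of its 120 x 24 mm underside. It starts leaning 0.35 rad (top towards its +y) on the sloped stand. Either end may point to the front of the rack.
- mould_b: A filed mould half, bystander, same shape and axes, standing in its own slot of the rack.
- mould_c: The other filed mould half, bystander, same shape and axes, in its own slot.
- rack: Fixed wooden rack, 200 mm deep (x; front = +x, away from the robot) x 262 wide (y). Origin under its centre. Slot floor 18 mm up. 8 mm dowels at x = -42 and +42 mm, 29.5 mm clear between neighbours in y, 50 mm tall above the floor. Moulds stand between dowels, length along x, in slots at y = -75, 0, +75 mm. Front board x = 80 to 100 mm, 52 mm high; back board 34 mm high.
- clip: The empty steel spring clip, fixed on the rack's front board in front of the empty slot, 60 mm long (y); axes those of the rack. Origin on the slot's floor, under the middle of the place for the mould. The front face of its back plate is at x = +102 mm; the plate folds over the board's top, 54 mm above the table.
- slot_floor (a point): Same point as the clip's origin: the middle of the empty slot's floor, 18 mm above the table; the mould's origin goes here.
- seat (a point): Final place of the middle of the label holder's foot: on the clip's bottom fold, 24 mm above the table, holder's plain back against the clip's back plate (plate face 2.5 mm behind this point; lip in front, +x). Axes those of the rack.
- clip_seat: The clip's bottom fold, a fixed 10 x 60 mm ledge; origin on its top at the face of the back plate, 24 mm above the table. The holder's foot is pressed onto it.
- clip_lip (a joint): The clip's sprung lip, 60 mm long, hinged 9 mm ahead of the back plate at seat height; 0 closed, up to 0.5 rad pushed forward. Closed, its narrowest gap is 3.5 mm, 18 mm above the seat; above it flares to a mouth 11 mm wide, 30 mm above the seat. It presses a 5 mm tongue back with about 4 N, more if farther forward; pushing down meets 3 to 10 N friction, then a hard stop.
- label_holder: Aluminium label holder, 74 mm tall (z), 50 wide (y), 60 g; front = +x, the white card side. Origin at the middle of its foot's underside. Foot (lowest 10 mm) 3 mm thick, tongue (to 36 mm) 5 mm, both 46 wide, centred on x = 0. Card frame above: back at x = -2.5, card at +5.5 (8 mm thick over the middle 44 mm), rims to +6.5 mm. It starts in the block, up to 0.15 rad off upright.
- card_face (a point): Middle of the card on the holder's front, 5.5 mm ahead of its origin's plane, 56 mm above its foot.
- label_block: Fixed wooden block, 75 (x) x 80 (y) x 30 mm, with two 8 mm wide grooves along y, 22 mm deep; the holder stands in the one at x = 0. Origin under its centre.
- stand: Fixed sloped drying stand, base 140 (x) x 100 mm; origin on the table, under the middle of the mould's underside, which lies 32 mm up on a sloped ledge. A 10 mm thick backrest, 130 mm long, supports the lower 42 mm of the mould's +y face.
- jar: Bystander: white jar, 56 mm across, 75 mm tall, origin under it.
- scraper: Bystander: scraper lying on the table, 190 mm long.
Not all that is in view belongs to the job. What is shaped like the mould but red or turquoise is not meant.

How it is judged:
On the way:
1. the mould half stands upright on the floor of the empty slot and is let go (x of mould in the frame of slot_floor between -0.02 and 0.02 m and y of mould in the frame of slot_floor between -0.007 and 0.007 m and z of mould in the frame of slot_floor between -0.004 and 0.004 m and angle between mould's own z axis and vertical below 0.1 rad and linear speed of mould below 0.02 m/s and contact force between the fingers and mould below 0.2 N), for 0.2 s.
At the end, for the whole second after the job is handed in: Mould released, upright (0.1 rad) in the slot: 20 mm along, 7 across, 4 in height of slot_floor. Holder card outwards behind the lip: foot within 2.5 mm above the seat, -3 to +5 mm front to back, 9 mm sideways, square 0.15, upright 0.12 rad, still; fingers on it, over 4 N onto clip_seat (all of step 1 and x of label_holder in the frame of seat between -0.003 and 0.005 m and y of label_holder in the frame of seat between -0.009 and 0.009 m and z of label_holder in the frame of seat between -0.003 and 0.0025 m and angle between label_holder's own z axis and vertical below 0.12 rad and angle between the x axis of label_holder and the x axis of clip, either way round below 0.15 rad and x of card_face in the frame of seat above 0.002 m and contact force between label_holder and clip_seat above 4 N and contact force between the fingers and label_holder above 2 N and linear speed of label_holder below 0.02 m/s); the arm keeps its last pose, push and grip.
It fails at once if a filed mould, the jar or the scraper is moved more than 15 mm (distance of any of mould_b, mould_c, jar, scraper from where it was at the start of the episode above 0.015 m).
It fails at once if the mould half is dropped: it moves faster than 0.4 m/s with no finger on it (linear speed of mould above 0.4 m/s and contact force between the fingers and mould below 0.05 N).
It also fails if it takes over 64 s, if anything falls off the work surface, if the arm or the gripper's body presses on something with over 40 N, if the wrist force passes 120 N, or if a joint passes its speed limit or range.

### The arm

A 7-joint arm with a two-finger parallel gripper is mounted at the origin on the work surface. World frame = base frame: x ahead of the robot, y to its left, z up, the work surface at z = 0. Lengths are in m, angles in rad, forces in N, time in s.
With the tool pointing down it reaches from about 0.35 to 0.9 m from the base axis. Payload 8.1 kg.
Tool frame: the origin (TCP) lies midway between the tips of the shut fingers; the grasp point (between the pads) lies 19 mm behind it; z points along the fingers, y is the line along which they close (so a half turn about z gives the same grasp; the last joint's range is limited). The gripper opens to 92 mm and grips with 3 to 60 N. Pads are 19 mm wide; open, the fingers measure 130 mm over their backs; the gripper's body (75 mm by 190 mm) begins 47 mm behind the grasp point.
Start: joints at [-1.322, 0.434, 0.025, 1.573, -0.012, 1.134, -0.075], TCP at [0.215, 0.587, 0.227] pointing down, gripper open.
Joint ranges: [-2.62, 2.62], [-0.44, 2.09], [-1.27, 1.32], [0.08, 2.57], [-1.32, 4.46], [0.12, 2], [-2.74, 2.74]. Speed limits (rad/s): [2.22, 2.22, 3.01, 3.01, 3.14, 3.14, 3.14].

### API

Orientations are given as a rotation vector (axis times angle).
In Python, from cell import arm gives the robot as it stands.
- The arm moves only by the tool send_rows, never from a script. Its argument "increments" is a list of rows, each a list of 3 entries, a list of its own where there are three numbers: the finger opening in cm, from 0 to 9.18, then the shift along the tool's x, y, z in cm, then the turn, a rotation vector about the tool's x, y, z in rad. A call has 1 to 5 rows; each row shifts and turns the commanded pose from where the row before left it, along the tool's axes as they then stand; what a row does not reach is not made up. A row lasts 1/10 s, in which the tool goes at most 50 mm and 8.59 degrees, less where a joint would pass 70% of its speed; a pose out of reach is approached as far as the arm can. A call is refused whole if a number of a shift passes 5 or a number of a turn 0.15, either way. A call with a gripper value outside its range is refused whole. The fingers move at their own pace and stop on an object; "force" is the grip in N (left out, the last holds). Time passes only in rows, so rows that do not move let the fingers close. It gives the time, the measured TCP pose, the force, the opening and the grip force at its end, in the units of the state.
- arm.observe(): the state, without advancing time (a new reading comes with each control period).
- arm.get_image(name): name is "side" or "top"; returns the picture (420x560x3 uint8, red, green, blue); there is no depth.
- arm.camera_params(name): a dict with "camera_matrix" (3x3 intrinsics, pixels), "R" (3x3) and "t" (3): a world point X has camera coordinates R X + t. Camera axes: x right, y down, z forward; pixel columns grow to the right and rows downward; lengths in m; the calibration is good to about 2 mm. A picture is of the moment at which its call begins. camera_params takes no time and is no camera call.
- arm.sign_off(): hands the job in; it is judged then, once.
The state is a dict: "clock": time; "joints": joint angles; "dq": joint speeds; "joint_efforts": joint torques, N m; "position": TCP position; "ee_rot": TCP orientation; "force": force on the tool from outside, world axes, zero at the start; "ft_torque": the same for the moment, N m; "width": opening from 0.0 (shut) to 1.0 (fully open); "gripper_force": force on a finger pad.
Only numpy, scipy, OpenCV 4.12 (cv2) and the standard library are available. Lean on these libraries where they do the work, as an engineer would, in place of code of your own. Each camera call takes 0.05 s, during which the arm holds its last target. There are 200 camera calls.

## Working session

There is one attempt and no reset: what is moved stays moved. The work goes in short steps, Python scripts to look and compute and a tool call to move; the robot and the scene stay as the last step left them, time stands still between calls to the robot, and variables do not carry over. Pictures are saved under pics/ and viewed, at most 12 in all, crops included, and the job is handed in when it is done.

Besides the shell and the picture viewer there is one more tool, called by a JSON object that holds its "fn" and its "kwargs". send_rows: Moves the arm, as the interface text tells. Its arguments: {"type":"object","properties":{"increments":{"type":"array"},"force":{"type":"number"}},"required":["increments"]}

```bash
mkdir -p pics; ls
python3 - <<'E'
from cell import arm
import cv2,numpy as np
s=arm.observe();print(s)
for n in("side","top"):
    im=arm.get_image(n);cv2.imwrite(f"pics/{n}0.png",im[:,:,::-1]);p=arm.camera_params(n)
    print(n,p["camera_matrix"],p["R"],p["t"],-np.array(p["R"]).T@p["t"])
E
```

```text
pics
{'clock': 0.0, 'joints': array([-1.32160468,  0.43524689,  0.024966  ,  1.57410944, -0.01158631,
        1.13399873, -0.07506109]), 'dq': array([ 9.30681550e-04,  4.32944034e-04, -7.69233355e-05,  3.24801411e-04,
        4.73902005e-04, -1.21697796e-03,  7.35523882e-04]), 'joint_efforts': array([-1.18351414e-03, -6.67831779e+01,  9.84234139e-01, -3.14480710e+01,
       -6.06541126e-02,  4.27555607e-02,  2.03461736e-04]), 'position': array([0.21523835, 0.58621379, 0.22592527]), 'ee_rot': array([-5.49754635e-01, -3.09298632e+00,  2.53296340e-03]), 'force': array([-0.27015565, -0.19114671,  0.58624307]), 'ft_torque': array([ 0.01178167, -0.01073962,  0.01790897]), 'gripper_force': 0.0, 'width': 0.9999110738509682}
side [[492.8072955    0.         278.41551611]
 [  0.         492.8072955  216.38830573]
 [  0.           0.           1.        ]] [[-0.88393649 -0.46743819  0.01256269]
 [-0.23732412  0.42531291 -0.87337631]
 [ 0.40290637 -0.77499062 -0.48688396]] [0.39443731 0.21831162 1.3142886 ] [-0.12906711  1.11008565  0.82561905]
top [[478.14180553   0.         283.79649833]
 [  0.         478.14180553 205.00578946]
 [  0.           0.           1.        ]] [[ 0.02701061 -0.9995433   0.01355045]
 [-0.99344403 -0.02834717 -0.11074921]
 [ 0.11108275 -0.01047022 -0.993756  ]] [-0.08411513  0.4925188   1.17473704] [ 0.36106884 -0.05781545  1.22308786]
```

View pics/side0.png

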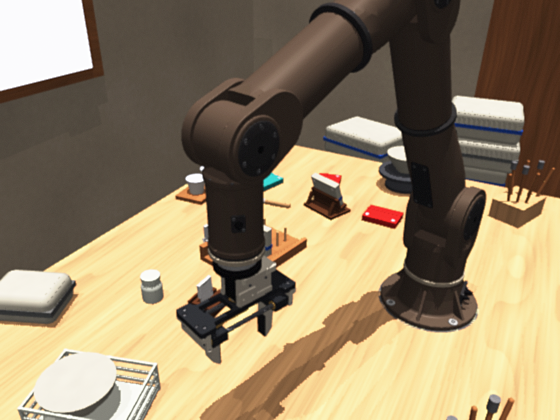

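View pics/top0.png

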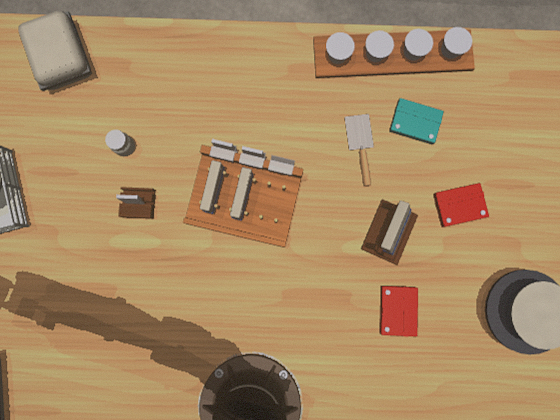

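Side view: the arm hides much of the rack; the stand is near (327,190). Top view: rack near (245,195), with filed moulds at (212,187) and (242,195) and an empty slot near (272,203). The block and holder are at (136,203). The mould candidates are the white slab on the stand (397,225), red pieces at (461,205) and (399,311), and a turquoise piece at (417,121). Only the white slab on the stand fits the description. I'll confirm in an enlarged crop.

Run:
```python
import cv2,numpy as np
im=cv2.imread("pics/top0.png")
def c(x0,y0,w,h,s): return cv2.resize(im[y0:y0+h,x0:x0+w],(w*s,h*s),interpolation=cv2.INTER_CUBIC)
A=c(175,130,132,120,4) # 528x480
B=c(360,190,64,80,4)   #256x320
C=c(110,175,64,40,4)
o=np.zeros((480,784,3),np.uint8);o[:480,:528]=A;o[:320,528:784]=B;o[320:480,528:784]=C
cv2.imwrite("pics/crop0.png",o)
```

```text
(no output)
```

View pics/crop0.png

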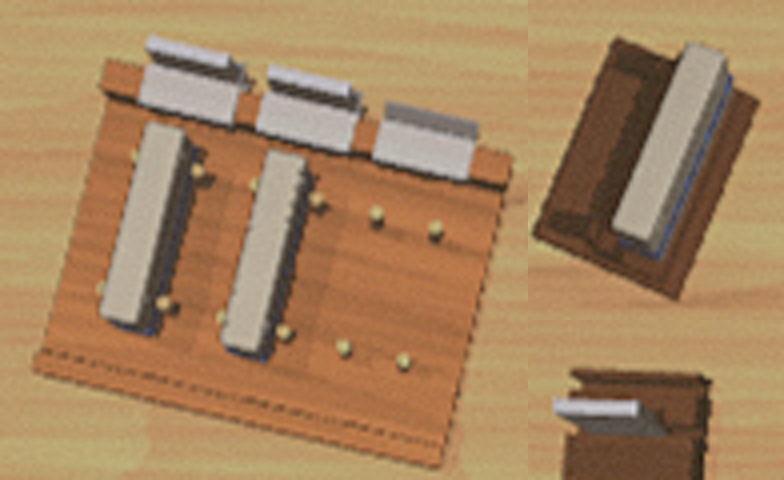

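The crop confirms it: the white slab with a blue band is on the stand, leaning left. The right slot is empty and its clip, at crop (425,140), has no label. Next I measure.

```bash
cat > h.py <<'E'
import cv2,numpy as np
from cell import arm
from scipy.spatial.transform import Rotation as Ro
def ray(n,uv,z):
    p=arm.camera_params(n);K,R,t=map(np.array,(p["camera_matrix"],p["R"],p["t"]))
    d=R.T@np.linalg.inv(K)@[uv[0],uv[1],1];c=-R.T@t
    return c+d*(z-c[2])/d[2]
def rays(n,uv):
    p=arm.camera_params(n);K,R,t=map(np.array,(p["camera_matrix"],p["R"],p["t"]))
    d=R.T@np.linalg.inv(K)@[uv[0],uv[1],1];return -R.T@t,d/np.linalg.norm(d)
def proj(n,X):
    p=arm.camera_params(n);K,R,t=map(np.array,(p["camera_matrix"],p["R"],p["t"]))
    q=K@(R@np.array(X)+t);return q[:2]/q[2]
def toolR(yvec,zvec):
    z=np.array(zvec,float);z/=np.linalg.norm(z);y=np.array(yvec,float);y-=z*(y@z);y/=np.linalg.norm(y)
    return np.column_stack([np.cross(y,z),y,z])
def delta(P,R,P0=None,R0=None):
    s=arm.observe()
    if P0 is None:P0=s["position"];R0=Ro.from_rotvec(s["ee_rot"]).as_matrix()
    return R0.T@(np.array(P)-P0)*100, Ro.from_matrix(R0.T@R).as_rotvec()
E
python3 - <<'E'
from h import *
im=cv2.imread("pics/top0.png")
hsv=cv2.cvtColor(im,cv2.COLOR_BGR2HSV)
m=((hsv[...,1]<70)&(hsv[...,2]>140)).astype(np.uint8)
for name,(x0,y0,x1,y1) in dict(mould=(360,190,424,270),mb=(196,158,224,215),mc=(226,165,254,222),clip=(266,150,296,176),hold=(112,185,160,220),h1=(205,135,240,163),h2=(238,144,268,170)).items():
    s=np.zeros_like(m);s[y0:y1,x0:x1]=m[y0:y1,x0:x1]
    cs,_=cv2.findContours(s,cv2.RETR_EXTERNAL,cv2.CHAIN_APPROX_NONE)
    for c in sorted(cs,key=cv2.contourArea)[-2:]:
        if cv2.contourArea(c)<15:continue
        r=cv2.minAreaRect(c);b=cv2.boxPoints(r)
        z=dict(mould=.1165,mb=.108,mc=.108,clip=.054,hold=.082,h1=.098,h2=.098)[name]
        w=np.array([ray("top",q,z)[:2] for q in b]);e=[w[1]-w[0],w[2]-w[1]];e=max(e,key=np.linalg.norm)
        print(name,np.round(r[0],1),np.round(b).tolist(),ray("top",r[0],z).round(4),np.linalg.norm(w[1]-w[0]).round(3),np.linalg.norm(w[2]-w[1]).round(3),np.degrees(np.arctan2(e[1],e[0])).round(1))
f=lambda x,y:((x+.5)/4-.5+175,(y+.5)/4-.5+130)
D=[ray("top",f(*q),.068) for q in[(376,214),(435,229),(344,345),(403,360)]]
for d in D:print(d.round(4))
D=np.array(D);print(D.mean(0).round(4));e=D[0]-D[2]+D[1]-D[3];print(np.degrees(np.arctan2(e[1],e[0])))
print(Ro.from_rotvec(arm.observe()["ee_rot"]).as_matrix().round(3))
# big side crop
im=cv2.imread("pics/side0.png");a=im[180:310,150:350];cv2.imwrite("pics/sc0.png",cv2.resize(a,(800,520),interpolation=cv2.INTER_CUBIC))
E
```

```text
mould [394.8 224.5] [[381.0, 246.0], [400.0, 199.0], [409.0, 203.0], [390.0, 250.0]] [ 0.4465 -0.3288  0.1165] 0.118 0.023 -22.5
mb [209.7 185.1] [[199.0, 208.0], [211.0, 160.0], [220.0, 162.0], [208.0, 210.0]] [0.5279 0.1059 0.108 ] 0.118 0.022 -11.3
mc [239.9 191.9] [[229.0, 215.0], [241.0, 167.0], [251.0, 169.0], [238.0, 217.0]] [0.5139 0.0344 0.108 ] 0.118 0.022 -11.7
clip [280.4 166.7] [[268.0, 169.0], [270.0, 159.0], [293.0, 165.0], [291.0, 175.0]] [ 0.5871 -0.0592  0.054 ] 0.026 0.06 -102.6
hold [126.  196.3] [[116.0, 198.0], [116.0, 194.0], [136.0, 195.0], [136.0, 199.0]] [0.4989 0.3087 0.082 ] 0.009 0.048 -91.6
h1 [221.1 142.3] [[211.0, 142.0], [212.0, 138.0], [232.0, 143.0], [231.0, 147.0]] [0.6339 0.0849 0.098 ] 0.009 0.05 -102.6
h1 [222.1 153.1] [[209.0, 155.0], [211.0, 145.0], [235.0, 151.0], [233.0, 161.0]] [0.6074 0.0813 0.098 ] 0.024 0.059 -102.6
h2 [251.8 149.5] [[241.0, 149.0], [242.0, 145.0], [262.0, 150.0], [261.0, 154.0]] [0.6185 0.0107 0.098 ] 0.009 0.049 -101.5
h2 [251.3 159.9] [[238.0, 162.0], [241.0, 152.0], [264.0, 158.0], [262.0, 168.0]] [0.593 0.011 0.098] 0.024 0.058 -102.6
[ 0.5429 -0.0315  0.068 ]
[ 0.5347 -0.0678  0.068 ]
[ 0.4621 -0.0146  0.068 ]
[ 0.454  -0.0506  0.068 ]
[ 0.4984 -0.0411  0.068 ]
-11.930550798479324
[[-0.939  0.345 -0.   ]
 [ 0.345  0.939 -0.001]
 [-0.    -0.001 -1.   ]]
```

View pics/sc0.png

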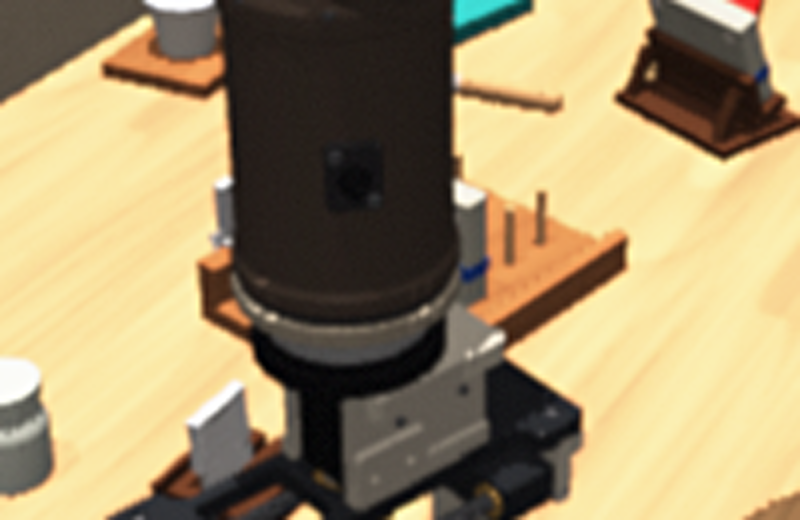

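The holder stands in its block at side-crop (220,430), with the face towards the robot plain and pale. I'll check which way the card faces later. Now moving towards the mould.

{"fn": "send_rows", "kwargs": {"increments": [[9, [-3.7, -3.28, 0], [0, 0, 0]], [9, [-3.7, -3.28, 0], [0, 0, 0]], [9, [-3.7, -3.28, 0], [0, 0, 0]], [9, [-3.7, -3.28, 0], [0, 0, 0]], [9, [-3.7, -3.28, 0], [0, 0, 0]]]}}

```text
clock: 0.6
position: [0.333, 0.367, 0.2265]
ee_rot: [-0.55, -3.093, 0.0]
force: [1.3, -0.2, 0.1]
width: 0.977
gripper_force: 0.0
```

{"fn": "send_rows", "kwargs": {"increments": [[9, [-3.7, -3.28, 0], [0, 0, 0]], [9, [-3.7, -3.28, 0], [0, 0, 0]], [9, [-3.7, -3.28, 0], [0, 0, 0]], [9, [-3.7, -3.28, 0], [0, 0, 0]], [9, [-3.7, -3.28, 0], [0, 0, 0]]]}}

```text
clock: 1.1
position: [0.4501, 0.1494, 0.2267]
ee_rot: [-0.55, -3.093, -0.0]
force: [0.8, 0.1, -0.4]
width: 0.981
gripper_force: 0.0
```

{"fn": "send_rows", "kwargs": {"increments": [[9, [-1.6, -4.4, 0], [0, 0, 0]], [9, [-1.6, -4.4, 0], [0, 0, 0]], [9, [-1.6, -4.4, 0], [0, 0, 0]], [9, [-1.6, -4.4, 0], [0, 0, 0]], [9, [-1.6, -4.4, 0], [0, 0, 0]]]}}

```text
clock: 1.6
position: [0.4484, -0.0846, 0.2267]
ee_rot: [0.549, 3.093, 0.0]
force: [1.0, -0.2, -0.1]
width: 0.978
gripper_force: 0.0
```

{"fn": "send_rows", "kwargs": {"increments": [[9, [-1.6, -4.4, 0], [0, 0, 0]], [9, [-1.6, -4.4, 0], [0, 0, 0]], [9, [-1.6, -4.4, 0], [0, 0, 0]], [9, [-1.6, -4.4, 0], [0, 0, 0]], [9, [-1.6, -4.4, 0], [0, 0, 0]]]}}

```text
clock: 2.1
position: [0.4479, -0.3185, 0.2265]
ee_rot: [-0.549, -3.093, -0.001]
force: [1.4, 0.2, 0.3]
width: 0.983
gripper_force: 0.0
```

Run:
```python
from h import *
a=np.radians(-22.5);mx=np.array([np.cos(a),np.sin(a),0]);my=np.array([-np.sin(a),np.cos(a),0])
mz=np.sin(.35)*my+[0,0,np.cos(.35)];T=np.array([.4465,-.3288,.1165])
R=toolR(my,-mz)
for k in(.07,0):
    P=T-.039*mz+k*mz;print(P.round(4),[x.round(3) for x in delta(P,R)])
s=arm.observe();print(s["joints"].round(2),s["position"])
im=arm.get_image("side")[:,:,::-1]
a=cv2.resize(im[180:310,150:290],(560,520),interpolation=cv2.INTER_CUBIC)
cv2.imwrite("pics/s1.png",a);cv2.imwrite("pics/s1full.png",im)
t=arm.get_image("top")[:,:,::-1];cv2.imwrite("pics/t1.png",t)
```

```text
[ 0.4506 -0.319   0.1456] [array([-0.272,  0.047,  8.091]), array([0.35 , 0.007, 0.041])]
[ 0.4414 -0.3412  0.0799] [array([-0.174, -2.354, 14.666]), array([0.35 , 0.007, 0.041])]
[ 0.11  0.33  0.55  1.79 -0.2   1.07  1.95] [ 0.44786411 -0.31850866  0.22653449]
```

View pics/s1.png

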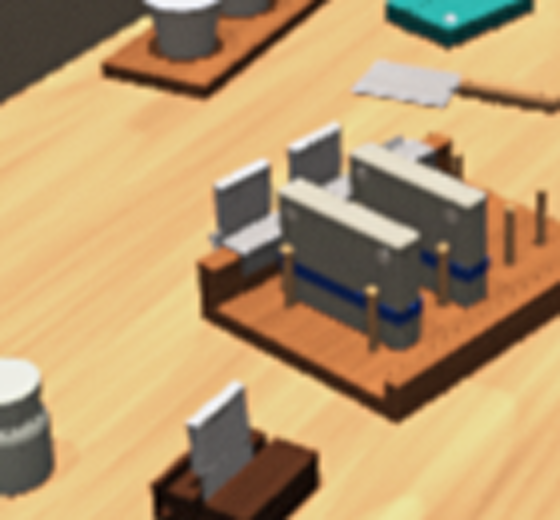

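The mould lifts clear of nothing else here: both filed moulds and their labels are visible, and the holder's robot-facing side at (220,430) is lighter than the filed holders' backs at (243,205). I'll compare the pixel values while the arm descends.

Run:
```python
import cv2
im=cv2.imread("pics/s1full.png");g=cv2.cvtColor(im,cv2.COLOR_BGR2GRAY)
print("filed back h1");print(g[218:240:2,202:220])
print("holder");print(g[272:308:1,194:216])
print(im[290,204],im[228,210])
```

```text
filed back h1
[[194 192 190 191 193 197 199 198 198 198 200 200 200 199 198 197 196 199]
 [189 193 197 198 198 197 198 198 200 202 208 218 231 238 220 199 199 201]
 [196 198 195 197 197 200 209 219 231 239 239 223 181 130  91 122 196 208]
 [197 198 205 215 227 232 235 224 180 130  90  72  68  68  71 128 208 217]
 [195 178 199 213 178 129  93  69  69  75  77  78  78  74  75 117 192 214]
 [188 142  86  74  70  69  75  72  75  78  77  79  78  77  78 115 168 159]
 [191 150  94  77  78  77  76  75  79  79  79  78  78  77  75 113 167 137]
 [195 166 102  77  77  78  79  79  80  77  78  79  76  75  70 126 188 151]
 [202 188 112  77  79  78  79  77  76  73  70  74  83 114 149 198 205 164]
 [211 202 129  82  77  76  77  74  87 115 148 189 199 206 208 209 206 172]
 [181 166 136 100  82  97 129 162 198 208 207 207 208 211 213 214 206 183]]
holder
[[201 199 198 199 198 197 197 196 198 198 194 191 188 192 195 197 196 199
  202 205 207 206]
 [199 199 200 197 196 196 196 198 197 193 190 189 191 194 196 196 198 201
  203 207 205 203]
 [198 198 197 196 197 197 198 197 193 190 190 193 194 197 203 205 2
[... 2417 characters left out ...]
 60  60
   61  63  62  62]
 [ 66  68  65  51  40  43  58  80  87  89  84  81  71  65  63  62  62  61
   63  62  62  61]
 [ 66  67  66  65  61  57  53  76  86  86  78  70  69  63  63  60  61  63
   62  61  61  63]
 [ 51  58  61  65  64  45  47  77  86  78  69  66  65  63  59  61  61  61
   58  63  62  65]
 [ 28  34  40  48  46  28  35  72  78  70  67  66  63  61  63  61  62  60
   61  64  67  66]
 [ 16  18  21  28  22  15  26  54  67  68  67  63  61  63  60  61  60  61
   63  66  66  63]
 [ 18  19  17  18  16  15  20  37  54  59  62  61  61  62  61  63  62  63
   67  67  64  48]
 [ 17  20  18  16  18  13  17  24  29  37  48  53  57  59  61  64  64  66
   66  64  47  27]]
[87 88 90] [74 75 77]
```

{"fn": "send_rows", "kwargs": {"increments": [[9, [-0.1, 0, 1.5], [0.07, 0, 0.008]], [9, [-0.1, 0.1, 1.5], [0.07, 0, 0.008]], [9, [0, 0.2, 1.5], [0.07, 0, 0.008]], [9, [0, 0.3, 1.5], [0.07, 0, 0.008]], [9, [0, 0.4, 1.5], [0.07, 0.007, 0.008]]]}}

```text
clock: 2.7
position: [0.4499, -0.3178, 0.1503]
ee_rot: [-0.592, -2.97, 0.528]
force: [0.7, 0.4, -0.8]
width: 0.978
gripper_force: 0.0
```

Run:
```python
from h import *
a=np.radians(-22.5);my=np.array([-np.sin(a),np.cos(a),0])
mz=np.sin(.35)*my+[0,0,np.cos(.35)];T=np.array([.4465,-.3288,.1165])
R=toolR(my,-mz)
for k in(.07,0):
    P=T-.039*mz+k*mz;print(P.round(4),[x.round(3) for x in delta(P,R)])
t=arm.get_image("top")[:,:,::-1];s=arm.get_image("side")[:,:,::-1]
o=np.zeros((480,784,3),np.uint8);o[:,:384]=cv2.resize(t[170:290,350:446],(384,480),interpolation=cv2.INTER_CUBIC)
o[:,384:784]=cv2.resize(s[130:250,280:380],(400,480),interpolation=cv2.INTER_CUBIC);cv2.imwrite("pics/g1.png",o)
```

```text
[ 0.4506 -0.319   0.1456] [array([-0.105,  0.08 ,  0.469]), array([-0.002,  0.001, -0.001])]
[ 0.4414 -0.3412  0.0799] [array([-0.1  ,  0.094,  7.469]), array([-0.002,  0.001, -0.001])]
```

View pics/g1.png

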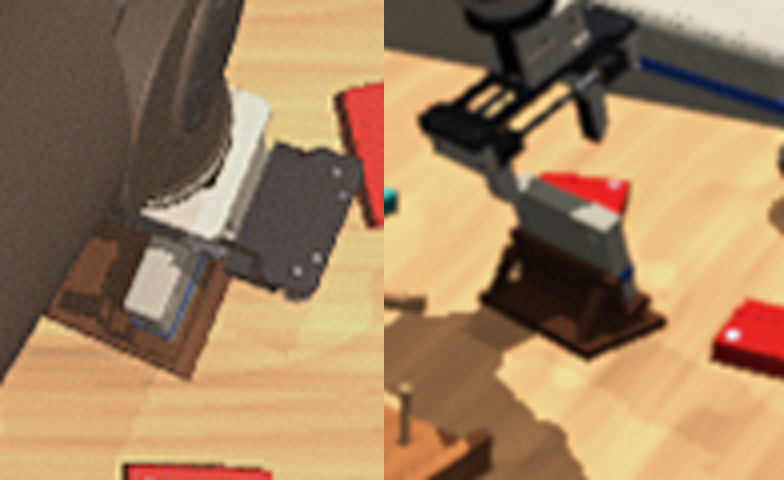

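The holder's robot-facing side is uniform from frame down to tongue, with no card edge or step, so it is the plain back and the card already faces +x. The grasp crop shows the fingers straddling the mould top, at right panel (500,180) and (590,120). Now descending along the lean.

{"fn": "send_rows", "kwargs": {"increments": [[9, [-0.1, 0.1, 2], [0, 0, 0]], [9, [0, 0, 2], [0, 0, 0]], [9, [0, 0, 2], [0, 0, 0]], [9, [0, 0, 1], [0, 0, 0]], [9, [0, 0, 0.4], [0, 0, 0]]]}}

```text
clock: 3.3
position: [0.4408, -0.3419, 0.0808]
ee_rot: [-0.594, -2.969, 0.524]
force: [-0.1, 0.1, -0.3]
width: 0.982
gripper_force: 0.0
```

{"fn": "send_rows", "kwargs": {"increments": [[2, [0, 0, 0], [0, 0, 0]], [2, [0, 0, 0], [0, 0, 0]], [2, [0, 0, 0], [0, 0, 0]], [2, [0, 0, 0], [0, 0, 0]], [2, [0, 0, 0], [0, 0, 0]]], "force": 25}}

```text
clock: 3.8
position: [0.4419, -0.341, 0.0812]
ee_rot: [-0.591, -2.971, 0.525]
force: [-0.4, 0.9, -0.0]
width: 0.597
gripper_force: 0.0
```

{"fn": "send_rows", "kwargs": {"increments": [[2, [0, 0, 0], [0, 0, 0]], [2, [0, 0, 0], [0, 0, 0]], [2, [0, 0, 0], [0, 0, 0]], [2, [0, 0, 0], [0, 0, 0]], [2, [0, 0, 0], [0, 0, 0]]]}}

```text
clock: 4.3
position: [0.4416, -0.341, 0.0808]
ee_rot: [-0.592, -2.97, 0.525]
force: [0.2, 0.9, -1.0]
width: 0.263
gripper_force: 25.0
```

{"fn": "send_rows", "kwargs": {"increments": [[2, [0, 0, 0], [0, 0, 0]], [2, [0, 0, 0], [0, 0, 0]], [2, [0, 0, -0.5], [0, 0, 0]], [2, [0, 0, -1], [0, 0, 0]], [2, [0, 0, -1.5], [0, 0, 0]]]}}

```text
clock: 4.8
position: [0.4448, -0.3314, 0.1094]
ee_rot: [-0.592, -2.969, 0.525]
force: [0.1, 0.3, -3.0]
width: 0.257
gripper_force: 25.0
```

{"fn": "send_rows", "kwargs": {"increments": [[2, [0, 0, -3], [0, 0, 0]], [2, [0, 0, -3], [-0.07, 0, 0]], [2, [0, 0, -3], [-0.07, 0, 0]], [2, [0, 0, -3], [-0.07, 0, 0]], [2, [0, 0, 0], [-0.07, 0, 0]]]}}

```text
clock: 5.3
position: [0.4612, -0.2994, 0.2284]
ee_rot: [-0.61, -3.075, 0.104]
force: [0.4, -0.9, -3.2]
width: 0.261
gripper_force: 25.0
```

Run:
```python
from h import *
a=-.211;ey=np.array([-np.sin(a),np.cos(a),0])
R=toolR(ey,[0,0,-1])
print([x.round(3) for x in delta([.498,-.0405,.20],R)],arm.observe()["joints"].round(2),arm.observe()["position"].round(4))
t=arm.get_image("top")[:,:,::-1];s=arm.get_image("side")[:,:,::-1]
cv2.imwrite("pics/l1s.png",s)
```

```text
[array([ 6.494, 25.464,  1.111]), array([-0.067,  0.002, -0.18 ])] [-0.    0.32  0.58  1.81 -0.13  1.05  1.79] [ 0.4612 -0.2994  0.2284]
```

{"fn": "send_rows", "kwargs": {"increments": [[2, [0, 0, 0], [-0.067, 0, -0.06]], [2, [0, 0, 0], [0, 0.002, -0.12]], [2, [0.2, 3, 0], [0, 0, 0]], [2, [0.3, 4, 0], [0, 0, 0]], [2, [0.3, 4, 0], [0, 0, 0]]]}}

```text
clock: 5.9
position: [0.4735, -0.1887, 0.2225]
ee_rot: [-0.335, -3.116, 0.006]
force: [1.1, 0.1, -3.7]
width: 0.263
gripper_force: 25.0
```

{"fn": "send_rows", "kwargs": {"increments": [[2, [0.3, 4, 0], [0, 0, 0]], [2, [0.3, 4, 0], [0, 0, 0]], [2, [0.2, 4, 0], [0, 0, 0]], [2, [0.2, 2, 0], [0, 0, 0]], [2, [0, 1, 0], [0, 0, 0]]]}}

```text
clock: 6.4
position: [0.4957, -0.0384, 0.2222]
ee_rot: [-0.327, -3.118, 0.006]
force: [-0.1, 0.6, -3.5]
width: 0.259
gripper_force: 25.0
```

Run:
```python
from h import *
a=-.211;ey=np.array([-np.sin(a),np.cos(a),0]);ex=np.array([np.cos(a),np.sin(a),0])
R=toolR(ey,[0,0,-1])
s=arm.observe();print([x.round(3) for x in delta([.498,-.0405,.069],R)],s["joints"].round(2),s["position"].round(4))
im=arm.get_image("side")[:,:,::-1];t=arm.get_image("top")[:,:,::-1]
# expected bottom corners of the held mould, drawn small
im=im.copy();Rt=Ro.from_rotvec(s["ee_rot"]).as_matrix()
u,v=proj("side",s["position"]).astype(int);print(u,v,proj("side",[.498,-.0405,.018]))
o=np.zeros((540,800,3),np.uint8)
o[:,:480]=cv2.resize(im[130:265,180:300],(480,540),interpolation=cv2.INTER_CUBIC)
o[:480,480:800]=cv2.resize(t[130:250,240:320],(320,480),interpolation=cv2.INTER_CUBIC)
cv2.imwrite("pics/r1.png",o)
```

```text
[array([-0.365, -0.096, 15.315]), array([-0.004, -0.006,  0.002])] [-0.36  0.24  0.41  1.9  -0.11  1.03  1.45] [ 0.4957 -0.0384  0.2222]
270 178 [269.88805365 237.91979342]
```

View pics/r1.png

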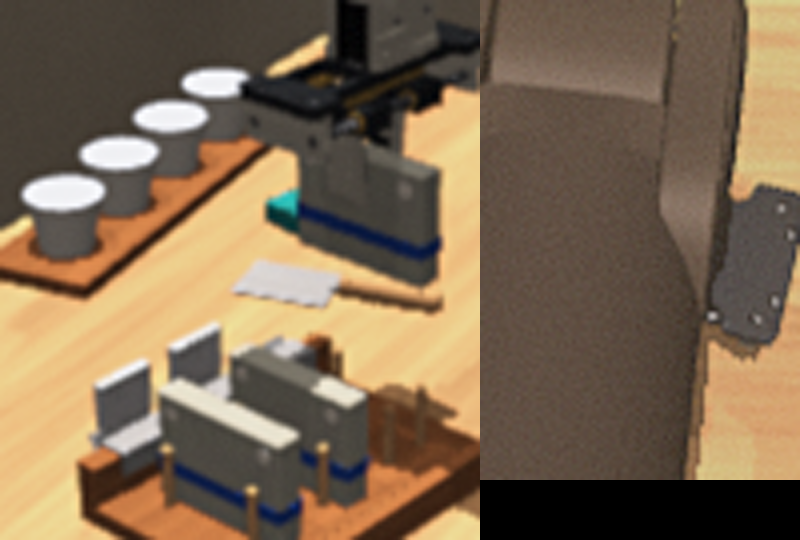

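The mould hangs upright from the gripper, its bottom right corner at left-panel (438,283), above the empty slot. I'll check predicted corners against the image before lowering.

Run:
```python
from h import *
s=arm.observe();Rt=Ro.from_rotvec(s["ee_rot"]).as_matrix();P=s["position"]
for a in(-1,1):
  for b in(-1,1):
    for dz in(.051,-.039):
      X=P+Rt@[a*.06,b*.012,dz];uv=proj("side",X);print(a,b,dz,X.round(3),((uv-[180,130])*4).round(0))
im=cv2.imread("pics/r1.png");hsv=cv2.cvtColor(im,cv2.COLOR_BGR2HSV)
# filed mould predicted: slot +75
ex=np.array([.978,-.2096,0]);ey=np.array([.2096,.978,0])
S=np.array([.498,-.0405,.018])
for k in(1,2):
  for a in(-1,1):
    for b in(-1,1):print(k,a,b,((proj("side",S+ey*(.075*k+b*.012)+ex*.06*a+[0,0,.09])-[180,130])*4).round(0))
for a in(-1,1):
    for b in(-1,1):print("dowel",((proj("side",S+ey*b*.01875+ex*.042*a+[0,0,.05])-[180,130])*4).round(0))
```

```text
-1 -1 0.051 [ 0.552 -0.064  0.171] [313. 228.]
-1 -1 -0.039 [ 0.552 -0.064  0.261] [312. 118.]
-1 1 0.051 [ 0.557 -0.041  0.171] [292. 239.]
-1 1 -0.039 [ 0.557 -0.041  0.261] [290. 128.]
1 -1 0.051 [ 0.435 -0.039  0.172] [436. 275.]
1 -1 -0.039 [ 0.435 -0.039  0.262] [438. 161.]
1 1 0.051 [ 0.44  -0.016  0.172] [415. 286.]
1 1 -0.039 [ 0.44  -0.016  0.262] [417. 172.]
1 -1 -1 [366. 389.]
1 -1 1 [344. 401.]
1 1 -1 [245. 335.]
1 1 1 [223. 347.]
2 -1 -1 [295. 430.]
2 -1 1 [272. 444.]
2 1 -1 [174. 373.]
2 1 1 [150. 385.]
dowel [418. 385.]
dowel [386. 404.]
dowel [335. 350.]
dowel [303. 367.]
```

Predicted corners match to about 2 px, with the same small offset on the rack, so the relative alignment is good. Correcting by 4 mm and lowering.

{"fn": "send_rows", "kwargs": {"increments": [[2, [-0.37, -0.1, 2], [-0.004, -0.006, 0.002]], [2, [0, 0, 3], [0, 0, 0]], [2, [0, 0, 3], [0, 0, 0]], [2, [0, 0, 1.5], [0, 0, 0]], [2, [0, 0, 0.2], [0, 0, 0]]]}}

```text
clock: 7.0
position: [0.498, -0.0451, 0.1241]
ee_rot: [-0.341, -3.121, 0.002]
force: [-0.6, 0.4, -3.1]
width: 0.26
gripper_force: 25.0
```

{"fn": "send_rows", "kwargs": {"increments": [[2, [0, 0, 0.7], [0, 0, 0]], [2, [0, 0, 0.8], [0, 0, 0]], [2, [0, 0, 0.8], [0, 0, 0]], [2, [0, 0, 0.5], [0, 0, 0]], [2, [0, 0, 0], [0, 0, 0]]]}}

```text
clock: 7.5
position: [0.4995, -0.043, 0.0974]
ee_rot: [0.337, 3.123, 0.002]
force: [-0.5, -0.3, -2.3]
width: 0.258
gripper_force: 25.0
```

Run:
```python
from h import *
R=toolR([.2094,.9778,0],[0,0,-1])
s=arm.observe();print([x.round(3) for x in delta([.498,-.0405,.069],R)],s["force"],s["ft_torque"].round(2))
```

```text
[array([0.198, 0.213, 2.84 ]), array([ 0.001,  0.001, -0.004])] [-0.4684844  -0.30653995 -2.29381642] [0.04 0.02 0.02]
```

{"fn": "send_rows", "kwargs": {"increments": [[2, [0.2, 0.2, 0.5], [0, 0, 0]], [2, [0, 0, 0.6], [0, 0, 0]], [2, [0, 0, 0.6], [0, 0, 0]], [2, [0, 0, 0.5], [0, 0, 0]], [2, [0, 0, 0.2], [0, 0, 0]]]}}

```text
clock: 8.0
position: [0.4981, -0.0406, 0.0733]
ee_rot: [0.337, 3.122, 0.002]
force: [-0.1, 1.2, -3.4]
width: 0.262
gripper_force: 25.0
```

{"fn": "send_rows", "kwargs": {"increments": [[2, [0, 0, 0.15], [0, 0, 0]], [2, [0, 0, 0.1], [0, 0, 0]], [2, [0, 0, 0], [0, 0, 0]]]}}

```text
clock: 8.3
position: [0.4985, -0.0406, 0.0715]
ee_rot: [0.337, 3.121, 0.002]
force: [-0.4, 0.3, -3.2]
width: 0.262
gripper_force: 25.0
```

Lowering in 1 mm steps until the weight comes off.

{"fn": "send_rows", "kwargs": {"increments": [[2, [0, 0, 0.1], [0, 0, 0]], [2, [0, 0, 0.1], [0, 0, 0]], [2, [0, 0, 0], [0, 0, 0]]]}}

```text
clock: 8.6
position: [0.4987, -0.0406, 0.0697]
ee_rot: [0.337, 3.121, 0.002]
force: [-0.5, -0.0, -0.1]
width: 0.26
gripper_force: 25.0
```

{"fn": "send_rows", "kwargs": {"increments": [[2, [0, 0, 0.1], [0, 0, 0]], [2, [0, 0, 0], [0, 0, 0]]]}}

```text
clock: 8.8
position: [0.499, -0.0407, 0.0695]
ee_rot: [0.338, 3.12, 0.003]
force: [-2.4, 0.5, 11.5]
width: 0.261
gripper_force: 25.0
```

{"fn": "send_rows", "kwargs": {"increments": [[2, [0, 0, 0.1], [0, 0, 0]], [2, [0, 0, 0], [0, 0, 0]]]}}

```text
clock: 9.0
position: [0.499, -0.0407, 0.0693]
ee_rot: [0.338, 3.12, 0.004]
force: [-6.7, 1.0, 26.5]
width: 0.263
gripper_force: 25.0
```

{"fn": "send_rows", "kwargs": {"increments": [[2, [0, 0, -0.2], [0, 0, 0]], [2.6, [0, 0, 0], [0, 0, 0]], [3, [0, 0, 0], [0, 0, 0]], [4.2, [0, 0, 0], [0, 0, 0]], [4.2, [0, 0, 0], [0, 0, 0]]]}}

```text
clock: 9.5
position: [0.4984, -0.0406, 0.0694]
ee_rot: [0.337, 3.122, 0.002]
force: [-0.6, 0.7, -0.4]
width: 0.437
gripper_force: 0.0
```

{"fn": "send_rows", "kwargs": {"increments": [[4.2, [0, 0, 0], [0, 0, 0]], [4.2, [0, 0, -1], [0, 0, 0]], [4.2, [0, 0, -3], [0, 0, 0]], [4.2, [0, 0, -4], [0, 0, 0]], [4.2, [0, 0, -4], [0, 0, 0]]]}}

```text
clock: 10.0
position: [0.4976, -0.041, 0.1913]
ee_rot: [0.338, 3.122, 0.001]
force: [0.5, 0.2, 1.0]
width: 0.457
gripper_force: 0.0
```

The mould is standing free in the slot. Next, an enlarged view of the block and holder to judge the lean.

Run:
```python
import cv2,numpy as np
t=cv2.imread("pics/top0.png");s=cv2.imread("pics/s1full.png")
o=np.zeros((400,800,3),np.uint8)
o[:,:400]=cv2.resize(t[180:230,110:160],(400,400),interpolation=cv2.INTER_CUBIC)
o[:,400:]=cv2.resize(s[268:318,183:233],(400,400),interpolation=cv2.INTER_CUBIC)
cv2.imwrite("pics/b1.png",cv2.convertScaleAbs(o,alpha=1.4))
```

```text
(no output)
```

View pics/b1.png

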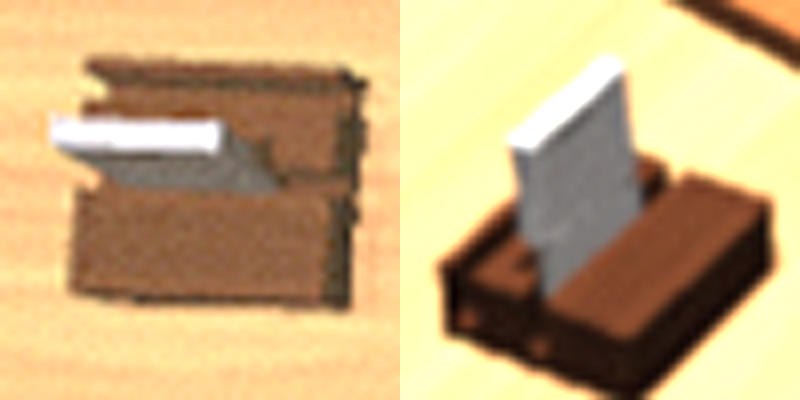

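The crop shows the holder's top strip from (50,130) to (220,135) in the top panel, and the groove's robot-side lip at v≈189, notched at both ends. In the side panel, the frame's +y end overhangs the tongue on the +x side (frame left edge ~col 197.5, tongue ~200.3). That again puts the card on +x, so no flip is needed.

Run:
```python
from h import *
f=lambda x,y:((x+.5)/8-.5+110,(y+.5)/8-.5+180)
for n,q,z in[("groove near edge L",(85,190),.03),("near edge R",(320,190),.03),("far groove R",(345,82),.03),("block near edge L",(72,288),.03),("blk near R",(325,295),.03),("blk far L",(90,62),.03),("blk far R",(345,72),.03),("top L near",(58,147),.082),("top R near",(218,152),.082),("top L far",(52,118),.082),("topR far",(222,122),.082),("face meets block R",(275,188),.03),("face meets L",(105,188),.03)]:
    print(n,ray("top",f(*q),z).round(4))
# side: top strip corners & back bottom
g=lambda x,y:((x+.5)/8-.5+183,(y+.5)/8-.5+268)
for q in[(520,150),(625,72),(612,58),(512,138)]:
    c,d=rays("side",g(q[0]-400,q[1]));print(ray("side",g(q[0]-400,q[1]),.082).round(4))
print(ray("side",g(150,295),.03).round(4),ray("side",g(243,215),.03).round(4))
```

```text
groove near edge L [0.487  0.3387 0.03  ]
near edge R [0.4891 0.2655 0.03  ]
far groove R [0.5234 0.2597 0.03  ]
block near edge L [0.4562 0.3407 0.03  ]
blk near R [0.4562 0.2621 0.03  ]
blk far L [0.5274 0.3397 0.03  ]
blk far R [0.5266 0.2599 0.03  ]
top L near [0.4942 0.3303 0.082 ]
top R near [0.4941 0.2825 0.082 ]
top L far [0.5029 0.3326 0.082 ]
topR far [0.5032 0.2819 0.082 ]
face meets block R [0.4893 0.2796 0.03  ]
face meets L [0.4878 0.3325 0.03  ]
[0.4949 0.336  0.082 ]
[0.4898 0.2871 0.082 ]
[0.4977 0.2828 0.082 ]
[0.5007 0.3323 0.082 ]
[0.4863 0.3379 0.03  ] [0.4837 0.2908 0.03  ]
```

{"fn": "send_rows", "kwargs": {"increments": [[4.2, [0, 0, -2], [0, 0, 0.14]], [4.2, [0, 0, -1], [0, 0, 0.14]], [4.2, [0, 0, 0], [0, 0, 0.14]], [4.2, [0, 0, 0], [0, 0, 0.14]], [4.2, [0, 0, 0], [0, 0, 0.14]]]}}

```text
clock: 10.5
position: [0.498, -0.0409, 0.2204]
ee_rot: [1.396, 2.813, 0.004]
force: [0.6, -0.1, -0.4]
width: 0.455
gripper_force: 0.0
```

{"fn": "send_rows", "kwargs": {"increments": [[4.2, [0, 0, 0], [0, 0, 0.14]], [4.2, [0, 0, 0], [0, 0, 0.14]], [4.2, [0, 0, 0], [0, 0, 0.14]], [4.2, [0, 0, 0], [0, 0, 0.14]], [4.2, [0, 0, 0], [0, 0, 0.13]]]}}

```text
clock: 11.0
position: [0.498, -0.0408, 0.2202]
ee_rot: [2.265, 2.176, 0.004]
force: [0.5, -0.4, -0.4]
width: 0.459
gripper_force: 0.0
```

{"fn": "send_rows", "kwargs": {"increments": [[4.2, [4, 0, 0], [0, 0, 0]], [4.2, [4.5, 0, 0], [0, 0, 0]], [4.2, [4.5, 0, 0], [0, 0, 0]], [4.2, [4.5, 0, 0], [0, 0, 0]], [4.2, [4.5, 0, 0], [0, 0, 0]]]}}

```text
clock: 11.5
position: [0.5054, 0.1809, 0.2207]
ee_rot: [2.259, 2.182, 0.005]
force: [1.0, -0.4, -0.9]
width: 0.46
gripper_force: 0.0
```

{"fn": "send_rows", "kwargs": {"increments": [[4.2, [4.5, 0, 0], [0, 0, 0]], [4.2, [4, 0, 0], [0, 0, 0]], [4.2, [3, 0, 0], [0, 0, 0]], [4.2, [1.3, 0, 0], [0, 0, 0]], [4.2, [0, 0, 0], [0, 0, 0]]]}}

```text
clock: 12.0
position: [0.5097, 0.3085, 0.22]
ee_rot: [2.256, 2.185, 0.003]
force: [-0.8, -0.4, -0.5]
width: 0.458
gripper_force: 0.0
```

Run:
```python
from h import *
th=.08;a=-.02;X=np.array([np.cos(a),np.sin(a),0]);hz=np.sin(th)*X+[0,0,np.cos(th)]
R=toolR(X,-hz);P=np.array([.4948,.308,.048])
for k in(.07,0):print([x.round(3) for x in delta(P+k*hz,R)])
s=arm.observe();print(s["joints"].round(2),s["position"].round(4))
# verify the filed mould via side view
im=arm.get_image("side")[:,:,::-1];cv2.imwrite("pics/v2.png",im)
im2=arm.get_image("top")[:,:,::-1];cv2.imwrite("pics/v2t.png",im2)
o=np.zeros((480,800,3),np.uint8)
o[:,:400]=cv2.resize(im[200:320,150:250],(400,480),interpolation=cv2.INTER_CUBIC)
o[:,400:]=cv2.resize(im2[130:250,210:310],(400,480),interpolation=cv2.INTER_CUBIC);cv2.imwrite("pics/v2c.png",o)
```

```text
[array([-0.103, -0.945, 10.219]), array([ 0.082, -0.002, -0.012])]
[array([-0.117, -1.518, 17.196]), array([ 0.082, -0.002, -0.012])]
[-1.03  0.42  0.57  1.69 -0.25  1.1  -0.42] [0.5097 0.3085 0.22  ]
```

View pics/v2c.png

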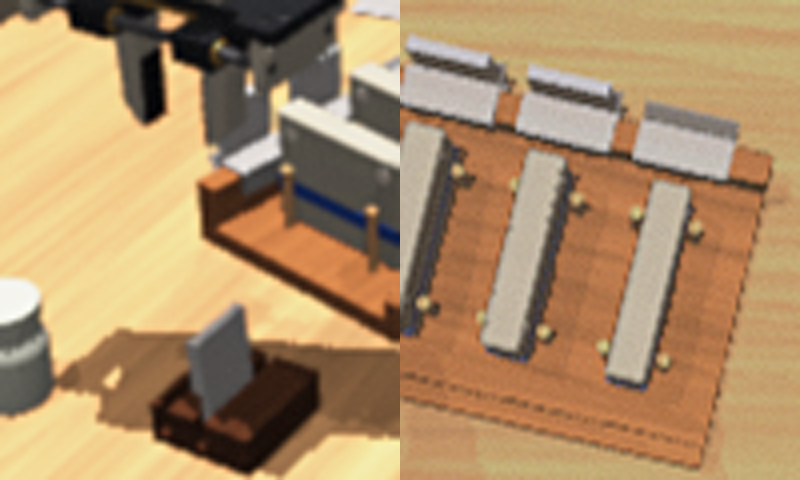

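The picture shows the mould upright between its dowels at right-panel (650,285), matching its neighbours. The holder at (222,355) still stands in the block, with its thicker frame end on the far side.

{"fn": "send_rows", "kwargs": {"increments": [[4.2, [-0.1, -0.9, 2], [0.04, 0, -0.012]], [4.2, [0, 0.1, 2.5], [0.042, 0, 0]], [4.2, [0, 0, 2.5], [0, 0, 0]], [4.2, [0, 0.2, 2], [0, 0, 0]], [4.2, [0, 0, 0.5], [0, 0, 0]]]}}

```text
clock: 12.6
position: [0.4986, 0.3034, 0.1234]
ee_rot: [-2.207, -2.151, 0.09]
force: [-0.1, -0.5, 0.6]
width: 0.454
gripper_force: 0.0
```

Run:
```python
from h import *
th=.08;a=-.02;X=np.array([np.cos(a),np.sin(a),0]);hz=np.sin(th)*X+[0,0,np.cos(th)]
R=toolR(X,-hz);P=np.array([.4948,.308,.048])
for k in(0,):print([x.round(3) for x in delta(P+k*hz,R)])
```

```text
[array([0.457, 0.225, 7.546]), array([-0.002,  0.001, -0.006])]
```

{"fn": "send_rows", "kwargs": {"increments": [[4.2, [0.45, 0.2, 1.5], [0, 0, 0]], [4.2, [0, 0, 2], [0, 0, 0]], [4.2, [0, 0, 2], [0, 0, 0]], [4.2, [0, 0, 1.5], [0, 0, 0]], [4.2, [0, 0, 0.5], [0, 0, 0]]]}}

```text
clock: 13.1
position: [0.4947, 0.3108, 0.0489]
ee_rot: [-2.204, -2.154, 0.087]
force: [-0.4, -1.0, 1.0]
width: 0.458
gripper_force: 0.0
```

{"fn": "send_rows", "kwargs": {"increments": [[2.5, [0, 0, 0], [0, 0, 0]], [2.0, [0, 0, 0], [0, 0, 0]], [1.5, [0, 0, 0], [0, 0, 0]], [1.2, [0, 0, 0], [0, 0, 0]], [0.3, [0, 0, 0], [0, 0, 0]]], "force": 10}}

```text
clock: 13.6
position: [0.4955, 0.3114, 0.0504]
ee_rot: [-2.204, -2.155, 0.083]
force: [-0.2, 0.4, 0.3]
width: 0.092
gripper_force: 0.7
```

{"fn": "send_rows", "kwargs": {"increments": [[0.3, [0, 0, 0], [0, 0, 0]], [0.3, [0, 0, 0], [0, 0, 0]], [0.3, [0, 0, 0], [0, 0, 0]]], "force": 10}}

```text
clock: 13.9
position: [0.4955, 0.3114, 0.0503]
ee_rot: [-2.204, -2.155, 0.084]
force: [-0.9, 0.1, 3.7]
width: 0.084
gripper_force: 10.0
```

{"fn": "send_rows", "kwargs": {"increments": [[0.3, [0, 0, 0], [0, 0, 0]], [0.3, [0, 0, -0.5], [0, 0, 0]], [0.3, [0, 0, -1], [0, 0, 0]], [0.3, [0, 0, -2], [0, 0, 0]], [0.3, [0, 0, -2], [0, 0, 0]]], "force": 35}}

```text
clock: 14.4
position: [0.4994, 0.3107, 0.1056]
ee_rot: [-2.204, -2.155, 0.086]
force: [0.7, 0.1, -1.1]
width: 0.086
gripper_force: 35.0
```

{"fn": "send_rows", "kwargs": {"increments": [[0.3, [0, 0, -3], [-0.08, 0, 0]], [0.3, [0, 0, -3], [0, 0, 0]], [0.3, [0, 0, -3], [0, 0, 0]], [0.3, [0, 0, -2], [0, 0, 0]], [0.3, [0, 0, 0], [0, 0, 0]]]}}

```text
clock: 14.9
position: [0.5035, 0.3113, 0.2182]
ee_rot: [-2.246, -2.196, -0.01]
force: [0.5, 0.5, -1.8]
width: 0.083
gripper_force: 35.0
```

Run:
```python
from h import *
s=arm.observe();P=s["position"];Rt=Ro.from_rotvec(s["ee_rot"]).as_matrix();print(P.round(4),Rt.round(3),s["joints"].round(2))
im=arm.get_image("side")[:,:,::-1];u,v=proj("side",P).astype(int);print(u,v)
f=8;c=im[v-20:v+50,u-40:u+40];cv2.imwrite("pics/h1.png",cv2.resize(c,None,fx=f,fy=f,interpolation=cv2.INTER_CUBIC))
for yy in(-.025,.025):
  for zz in(.042,.006):
    print(yy,zz,((proj("side",P+Rt@[yy,0,zz])-[u-40,v-20])*f).round(0))
```

```text
[0.5035 0.3113 0.2182] [[ 0.023  1.     0.004]
 [ 1.    -0.023  0.005]
 [ 0.005  0.004 -1.   ]] [-1.05  0.42  0.58  1.71 -0.26  1.09 -0.42]
196 233
-0.025 0.042 [386. 245.]
-0.025 0.006 [379. 144.]
0.025 0.042 [284. 323.]
0.025 0.006 [276. 219.]
```

View pics/h1.png

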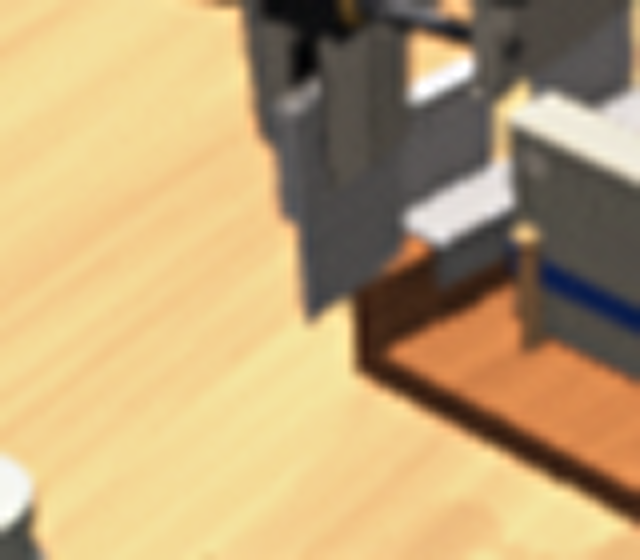

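The holder is gripped squarely. Its foot corner is at (312,320), and the large step at frame left (285→300 px) confirms the thick card side faces +x. Now I compute the transfer to the clip and check where the mould landed.

Run:
```python
from h import *
im=cv2.imread("pics/v2t.png");hsv=cv2.cvtColor(im,cv2.COLOR_BGR2HSV)
m=((hsv[...,1]<70)&(hsv[...,2]>140)).astype(np.uint8)
ex=np.array([.978,-.2096]);ey=np.array([.2096,.978]);S=np.array([.498,-.0405])
for n,(x0,y0,x1,y1),z in[("mc",(226,165,254,222),.108),("new",(255,173,290,230),.108),("clip",(266,150,296,176),.054)]:
    s=np.zeros_like(m);s[y0:y1,x0:x1]=m[y0:y1,x0:x1]
    cs,_=cv2.findContours(s,cv2.RETR_EXTERNAL,cv2.CHAIN_APPROX_NONE);c=max(cs,key=cv2.contourArea);r=cv2.minAreaRect(c);w=ray("top",r[0],z)[:2]
    print(n,w.round(4),"rack:",((w-S)@ex).round(4),((w-S)@ey).round(4),r[2])
E3=np.array([.978,-.2096,0]);R=toolR(E3,[0,0,-1])
seat=np.array([*(S+.1045*ex),.024]);T=seat+.003*E3+np.array([*(.0025*ey),.0423]);print(T.round(4))
P=arm.observe()["position"]
print([x.round(3) for x in delta([T[0],T[1],.2],R)])
print((R.T@(T-P)*100).round(2))
```

```text
mc [0.5135 0.0342] rack: -0.0005 0.0763 14.03624439239502
new [ 0.4974 -0.0399] rack: -0.0007 0.0004 14.03624439239502
clip [ 0.5895 -0.0597] rack: 0.0935 0.0003 14.03624439239502
[ 0.6037 -0.0606  0.0663]
[array([-36.932,  10.933,   1.526]), array([ 0.002, -0.003,  0.189])]
[-34.22  17.66  15.  ]
```

{"fn": "send_rows", "kwargs": {"increments": [[0.3, [0, 0, 0], [0, 0, 0.095]], [0.3, [0, 0, 0], [0, 0, 0.094]], [0.3, [-3, 1.5, 0], [0, 0, 0]], [0.3, [-4, 2.1, 0], [0, 0, 0]], [0.3, [-4, 2.1, 0], [0, 0, 0]]]}}

```text
clock: 15.45
position: [0.534, 0.1902, 0.2132]
ee_rot: [-2.441, -1.976, 0.002]
force: [1.1, -0.7, -0.5]
width: 0.086
gripper_force: 35.0
```

{"fn": "send_rows", "kwargs": {"increments": [[0.3, [-4, 2.1, 0], [0, 0, 0]], [0.3, [-4, 2.1, 0], [0, 0, 0]], [0.3, [-4, 2.1, 0], [0, 0, 0]], [0.3, [-4, 2.1, 0], [0, 0, 0]], [0.3, [-4, 2.1, 0], [0, 0, 0]]]}}

```text
clock: 15.95
position: [0.5948, -0.028, 0.213]
ee_rot: [-2.442, -1.973, 0.001]
force: [0.8, 0.2, -1.1]
width: 0.086
gripper_force: 35.0
```

{"fn": "send_rows", "kwargs": {"increments": [[0.3, [-2, 1, 0.5], [0, 0, 0]], [0.3, [-1.2, 0.5, 1], [0, 0, 0]], [0.3, [0, 0, 1], [0, 0, 0]], [0.3, [0, 0, 0], [0, 0, 0]]]}}

```text
clock: 16.35
position: [0.6018, -0.0587, 0.1866]
ee_rot: [-2.439, -1.973, 0.003]
force: [0.7, 0.6, -1.7]
width: 0.084
gripper_force: 35.0
```

Run:
```python
from h import *
R=toolR([.978,-.2096,0],[0,0,-1]);T=[.6037,-.0606,.0663]
print([x.round(3) for x in delta(T,R)],arm.observe()["joints"].round(2))
```

```text
[array([-0.165,  0.286, 12.027]), array([-0.005, -0.002,  0.001])] [-0.44  0.49  0.66  1.71 -0.34  1.06  0.12]
```

{"fn": "send_rows", "kwargs": {"increments": [[0.3, [-0.15, 0.3, 2], [-0.005, 0, 0]], [0.3, [0, 0, 2], [0, 0, 0]], [0.3, [0, 0, 2], [0, 0, 0]], [0.3, [0, 0, 1.5], [0, 0, 0]], [0.3, [0, 0, 0.5], [0, 0, 0]]]}}

```text
clock: 16.85
position: [0.6053, -0.0607, 0.1075]
ee_rot: [2.441, 1.977, 0.004]
force: [0.2, -0.9, -1.2]
width: 0.088
gripper_force: 35.0
```

{"fn": "send_rows", "kwargs": {"increments": [[0.3, [0, 0, 0], [0, 0, 0]]]}}

```text
clock: 16.95
position: [0.6059, -0.0617, 0.1087]
ee_rot: [2.441, 1.975, 0.005]
force: [0.2, -0.6, -0.4]
width: 0.084
gripper_force: 35.0
```

Run:
```python
from h import *
R=toolR([.978,-.2096,0],[0,0,-1]);T=np.array([.6037,-.0606,.0663]);E3=np.array([.978,-.2096,0])
print([x.round(3) for x in delta(T,R)],arm.observe()["force"].round(1))
im=arm.get_image("side")[:,:,::-1];t=arm.get_image("top")[:,:,::-1]
u,v=proj("side",T+[0,0,.02]).astype(int);u2,v2=proj("top",T).astype(int);print(u,v,u2,v2)
o=np.zeros((480,800,3),np.uint8)
o[:,:400]=cv2.resize(im[v-30:v+30,u-25:u+25],(400,480),interpolation=cv2.INTER_CUBIC)
o[:,400:]=cv2.resize(t[v2-30:v2+30,u2-25:u2+25],(400,480),interpolation=cv2.INTER_CUBIC);cv2.imwrite("pics/c1.png",o)
```

```text
[array([ 0.059, -0.255,  4.237]), array([ 0.004, -0.001,  0.001])] [ 0.2 -0.6 -0.4]
243 208 281 159
```

View pics/c1.png

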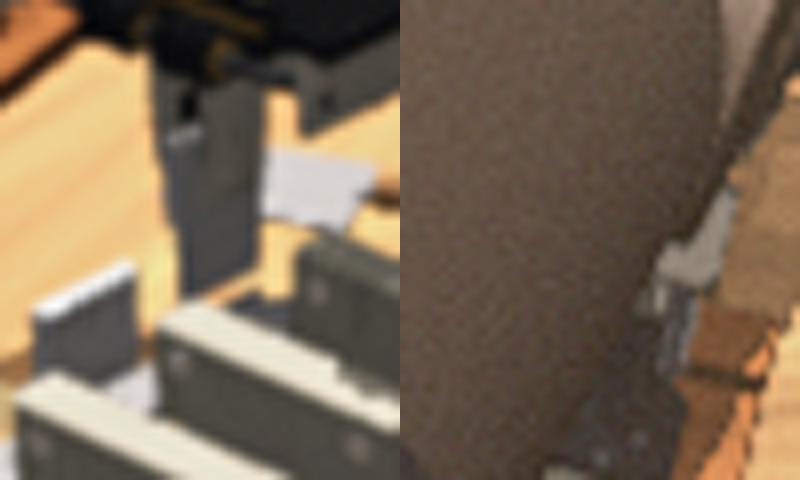

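The holder hangs upright over the clip; its top-left corner at (170,140) matches the filed neighbour's (33,312) shifted one slot pitch, to about 1 mm. Now lowering into the mouth.

{"fn": "send_rows", "kwargs": {"increments": [[0.3, [0.06, -0.25, 0.4], [0.004, 0, 0]], [0.3, [0, 0, 0.5], [0, 0, 0]], [0.3, [0, 0, 0.4], [0, 0, 0]], [0.3, [0, 0, 0.3], [0, 0, 0]], [0.3, [0, 0, 0], [0, 0, 0]]], "force": 45}}

```text
clock: 17.55
position: [0.6037, -0.0616, 0.0927]
ee_rot: [-2.443, -1.974, -0.001]
force: [0.2, -0.2, -1.9]
width: 0.084
gripper_force: 45.0
```

{"fn": "send_rows", "kwargs": {"increments": [[0.3, [0, 0, 0], [0, 0, 0]]]}}

```text
clock: 17.65
position: [0.6039, -0.0617, 0.0931]
ee_rot: [-2.443, -1.974, -0.002]
force: [-0.8, -0.0, -0.6]
width: 0.087
gripper_force: 45.0
```

Run:
```python
from h import *
R=toolR([.978,-.2096,0],[0,0,-1]);T=np.array([.6037,-.0606,.0663])
print([x.round(3) for x in delta(T,R)],arm.observe()["force"].round(1),arm.observe()["ft_torque"].round(2))
```

```text
[array([ 0.098, -0.049,  2.682]), array([ 0.001, -0.001, -0.001])] [-0.8 -0.  -0.6] [-0.08  0.08  0.  ]
```

{"fn": "send_rows", "kwargs": {"increments": [[0.3, [0.1, -0.05, 0.3], [0, 0, 0]], [0.3, [0, 0, 0.3], [0, 0, 0]], [0.3, [0, 0, 0.3], [0, 0, 0]], [0.3, [0, 0, 0], [0, 0, 0]]]}}

```text
clock: 18.05
position: [0.6028, -0.0601, 0.0838]
ee_rot: [-2.442, -1.973, -0.001]
force: [-2.3, 1.5, 1.4]
width: 0.084
gripper_force: 45.0
```

{"fn": "send_rows", "kwargs": {"increments": [[0.3, [0, 0, 0.3], [0, 0, 0]], [0.3, [0, 0, 0.3], [0, 0, 0]], [0.3, [0, 0, 0], [0, 0, 0]]]}}

```text
clock: 18.35
position: [0.6031, -0.0604, 0.0783]
ee_rot: [-2.442, -1.974, -0.002]
force: [-6.2, 1.0, 8.0]
width: 0.084
gripper_force: 45.0
```

{"fn": "send_rows", "kwargs": {"increments": [[0.3, [0, 0, 0.3], [0, 0, 0]], [0.3, [0, 0, 0.3], [0, 0, 0]], [0.3, [0, 0, 0], [0, 0, 0]]]}}

```text
clock: 18.65
position: [0.6029, -0.0603, 0.0714]
ee_rot: [-2.442, -1.974, -0.0]
force: [-3.6, 0.0, -1.7]
width: 0.083
gripper_force: 45.0
```

{"fn": "send_rows", "kwargs": {"increments": [[0.3, [0, 0, 0.2], [0, 0, 0]], [0.3, [0, 0, 0.2], [0, 0, 0]], [0.3, [0, 0, 0], [0, 0, 0]]]}}

```text
clock: 18.95
position: [0.6031, -0.0604, 0.0677]
ee_rot: [-2.443, -1.974, -0.001]
force: [-3.4, 0.7, -1.3]
width: 0.086
gripper_force: 45.0
```

{"fn": "send_rows", "kwargs": {"increments": [[0.3, [0, 0, 0.1], [0, 0, 0]], [0.3, [0, 0, 0], [0, 0, 0]]]}}

```text
clock: 19.15
position: [0.6034, -0.0605, 0.067]
ee_rot: [-2.443, -1.974, -0.002]
force: [-4.6, 0.5, 1.0]
width: 0.087
gripper_force: 45.0
```

{"fn": "send_rows", "kwargs": {"increments": [[0.3, [0, 0, 0.1], [0, 0, 0]], [0.3, [0, 0, 0], [0, 0, 0]]]}}

```text
clock: 19.35
position: [0.6035, -0.0605, 0.0665]
ee_rot: [-2.443, -1.974, -0.003]
force: [-7.0, 1.1, 6.0]
width: 0.087
gripper_force: 45.0
```

{"fn": "send_rows", "kwargs": {"increments": [[0.3, [0, 0, 0.05], [0, 0, 0]], [0.3, [0, 0, 0], [0, 0, 0]]]}}

```text
clock: 19.55
position: [0.6036, -0.0605, 0.0665]
ee_rot: [-2.443, -1.974, -0.003]
force: [-8.0, 1.3, 11.5]
width: 0.081
gripper_force: 45.0
```

{"fn": "send_rows", "kwargs": {"increments": [[0.3, [0, 0, 0.1], [0, 0, 0]], [0.3, [0, 0, 0], [0, 0, 0]], [0.3, [0, 0, 0], [0, 0, 0]], [0.3, [0, 0, 0], [0, 0, 0]]]}}

```text
clock: 19.95
position: [0.6037, -0.0605, 0.0664]
ee_rot: [-2.443, -1.974, -0.004]
force: [-11.3, 3.4, 21.9]
width: 0.084
gripper_force: 45.1
```

{"fn": "send_rows", "kwargs": {"increments": [[0.3, [0, 0, 0], [0, 0, 0]], [0.3, [0, 0, 0], [0, 0, 0]], [0.3, [0, 0, 0], [0, 0, 0]]]}}

```text
clock: 20.25
position: [0.6037, -0.0605, 0.0664]
ee_rot: [-2.443, -1.974, -0.004]
force: [-10.7, 2.4, 20.8]
width: 0.084
gripper_force: 45.1
```

Run:
```python
from h import *
s=arm.observe();P=s["position"];R=Ro.from_rotvec(s["ee_rot"]).as_matrix()
print(P.round(4),s["force"].round(1),"tilt",np.arccos(-R[2,2]).round(3),"yaw",np.degrees(np.arctan2(R[1,1],R[0,1])).round(2))
im=arm.get_image("side")[:,:,::-1];m=cv2.imread("pics/v2.png")
hsv=lambda i:cv2.cvtColor(i,cv2.COLOR_BGR2HSV)
g=cv2.cvtColor(im.copy(),cv2.COLOR_BGR2GRAY)
# holder/neighbour geometry: top-left corner column/row near expected points
for n,k in(("h2",.075),("new",0)):
    ex=np.array([.978,-.2096,0]);ey=np.array([.2096,.978,0]);X=np.array([.498,-.0405,.098])+.1045*ex+k*ey
    print(n,proj("side",X+.025*ey+.002*ex).round(1))
u,v=proj("side",X+.025*ey).round().astype(int);print(g[v-6:v+8,u-8:u+8])
u,v=proj("side",X+.025*ey+.075*ey).round().astype(int);print(g[v-6:v+8,u-8:u+8])
```

```text
[ 0.6037 -0.0605  0.0664] [-10.7   2.4  20.8] tilt 0.003 yaw -12.13
h2 [221.7 216.3]
new [239.  207.5]
[[208 208 209 210 209 200 147  85  73  69  39  15  30  59  71  74]
 [209 209 209 208 205 198 148  87  71  68  31  12  38  71  78  78]
 [209 209 206 204 205 198 148  84  72  66  31  16  43  73  78  77]
 [208 206 205 203 206 201 157  89  71  69  47  43  67  74  76  75]
 [205 204 203 204 207 204 170  97  75  83  87  86  95  80  74  77]
 [203 203 203 203 208 205 175 101  85 103 112 102  90  77  76  75]
 [203 205 205 206 209 211 188 108  86 101  99  81  68  73  74  75]
 [203 204 205 209 213 219 204 116  77  83  78  68  61  70  74  76]
 [208 213 216 217 215 220 212 134  79  78  75  68  63  71  76  75]
 [226 236 235 223 206 220 221 172 100  78  75  69  62  72  75  76]
 [239 233 195 171 184 220 228 206 121  75  71  70  63  73  75  73]
 [197 166 114 109 174 221 225 209 121  72  69  70  70  75  74  74]
 [117  91  76 100 171 216 221 208 121  75  76  81  79  75  70  69]
 [ 80  77  78 102 169 216 222 207 129 112 137 150 140 111  78  67]]
[[197 200 203 205 205 205 206 207 209 209 206 205 203 202 
[... 180 characters left out ...]
 205 213 226 236 239 234 197]
 [207 205 207 208 207 206 204 205 214 225 238 245 237 197 166 115]
 [206 207 209 207 205 204 204 206 219 239 244 233 184 115  92  74]
 [207 206 206 206 204 206 201 183 161 178 175 138  98  71  73  74]
 [207 205 205 204 204 206 202 172 113  98  93  74  72  74  79  79]
 [216 220 217 208 206 206 206 183 107  78  77  75  79  80  81  82]
 [237 242 228 206 207 210 214 199 119  80  81  80  84  82  82  83]
 [243 231 184 164 203 214 216 193 116  82  80  81  81  81  83  83]
 [188 136  98 131 203 205 194 150  96  82  80  80  81  82  83  82]
 [ 97  75  70 121 180 156 139 117  88  85  84  81  80  79  80  80]
 [ 71  74  73  98 132 124 117 113 100 118 142 138 106  85  79  74]]
```

The holder's top corner lies at the same height and offset as its neighbour's. It is at the hard stop with about 21 N downward and a steady grip, so I'm handing in.

```bash
python3 -c "
from cell import arm
print(arm.sign_off())"
```

```text
the job is handed in; nothing more can be done
None
```

The mould half stands released in the empty slot, and the label holder is fully home behind the clip's lip, card out, with the gripper still on it pressing down at about 21 N; the job is handed in at about 20 s of the 64 s, and the hand-in returned no verdict.

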